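Set the mitre box to 45 degrees left

TASK

The picture framer's mitre box is locked square: set it for 45 degree frame corners. Pull its red T-handled index plunger out and twist it so that it stays out by itself, swing the arm round to the 45 degree stop on the left (as seen from the robot), then twist the plunger back so that it drops fully home in that notch. Leave the other things on the bench where they are.

Things in the scene. Friction and masses are not known exactly. Their poses are not given: they have to be found in the camera images.
- mitre_box: Mitre box, fixed to the bench (place and yaw vary); origin on the bench under the swivel axis; +x to the rear, -x to the front (towards the robot), +y left seen from the front. Bed 560 mm long (y), x -85 to +30, 66 mm high, 60 mm fence on it. In front a quadrant: bevelled rim 190 mm from the axis, 52 mm high, notches 15 mm wide at 45 and 22.5 degrees right, 0, 22.5 and 45 degrees left.
- pivot (a point): Swivel axis of the mitre box, at the height of the grip (38 mm above the bench). Axes as those of mitre_box, z up.
- swing_arm (a joint): Angle of the swinging arm about pivot, rad: 0 = square (arm points along the box's -x), positive = grip swung to the left (+y); limits +-0.87. The 45 degree left notch is at +0.785. Light friction (about 1 N at the grip); it stays where it is left. Locked, with 0.01 rad of play, while the plunger is home.
- rubber_grip (a point): Middle of the black round rubber grip at the arm's front end: 28 mm thick, 105 mm long (+-52 mm about this point), level, 38 mm above the bench, 315 mm from the pivot axis. Axes turn with the arm: x along the grip towards the pivot, y across, z up. The arm also carries a saw-guide post 193 mm high, 157 mm from the pivot axis.
- plunger (a joint): How far the spring plunger is pulled out along its axis, m: 0 = home in a notch, 0.0105 = pin on the rim between notches, 0.0125 = parked (twisted, resting on its sleeve), 0.018 = end stop. The spring pulls it in with 5 N at home, 9 N parked, 10.5 N at the stop. The 12 mm pin has a round nose: it finds a notch if the arm is within about 1 degree of it.
- tee (a joint): Twist of the T-bar about the plunger axis, rad: 0 = bar in line with the arm, the only angle (to about 0.1) at which it goes home; limits +-1.6. It twists only when pulled out beyond 0.0125 m, either way (positive = anticlockwise seen from its outer end), easily. Twisted 0.4 or more (a quarter turn is usual) it stays out when let go; turned back to 0 and let go, it springs in.
- tee_grip (a point): Middle of the red T-bar: 64 mm long, 14 thick, 18 high (along the axis). Axes: z outwards along the plunger axis, which leans 35 degrees from vertical, away from the pivot; x along the bar (at twist 0 towards the pivot and up); y across it. At home it is 237 mm from the pivot axis, 119 mm above the bench. Below the bar a 12 mm stem, 18 mm free, then a sleeve 34 mm wide.
- wax_tin: Yellow round tin, 90 mm across, 60 mm high, loose; origin under its centre. To be left alone.
- glue_bottle: White bottle with an orange cap, 60 mm across, 170 mm high, loose; origin under its centre. To be left alone.
- tape_roll: Blue roll of tape lying flat, 104 mm across, 36 mm high, loose; origin under its centre. To be left alone.

How it is judged:
On the way:
1. the plunger is pulled out and twisted so that it stays out with the fingers off it (value of joint plunger above 0.0112 m and (value of joint tee above 0.3 rad or value of joint tee below -0.3 rad) and contact force between the fingers and mitre_box below 0.3 N), for 0.3 s.
At the end, for the whole second after the job is handed in: The arm is locked at 45 degrees left (0.76 to 0.81 rad) with the plunger fully home (within 2 mm) and its T-bar back in line with the arm (within 0.2 rad); tin, bottle and tape roll within 30 mm of where they stood (value of joint swing_arm between 0.76 and 0.81 rad and value of joint plunger below 0.002 m and value of joint tee between -0.2 and 0.2 rad and distance of each of wax_tin, glue_bottle, tape_roll from where it was at the start of the episode below 0.03 m); the robot touches nothing.
It fails at once if the tin, the bottle or the tape roll is knocked over or shoved away (distance of any of wax_tin, glue_bottle, tape_roll from where it was at the start of the episode above 0.05 m or angle between glue_bottle's own z axis and vertical above 0.6 rad).
It also fails if it takes over 72 s, if anything falls off the work surface, if the arm or the gripper's body presses on something with over 40 N, if the wrist force passes 120 N, or if a joint passes its speed limit or range.

ROBOT

A 6-joint arm with a two-finger parallel gripper is mounted at the origin on the work surface. World frame = base frame: x ahead of the robot, y to its left, z up, the work surface at z = 0. Lengths are in m, angles in rad, forces in N, time in s.
With the tool pointing down it reaches from about 0.225 to 0.875 m from the base axis. Payload 3.4 kg.
Tool frame: the origin (TCP) lies at the very end of the fingers, on their centre line; the grasp point (between the pads) lies behind it (manip.grasp_offset is the z of the grasp point in the tool frame, in m); z points along the fingers, y is the line along which they close (so a half turn about z gives the same grasp; the last joint's range is limited). The gripper opens to 85 mm and grips with 20 to 120 N. Pads are 22 mm wide; open, the fingers measure 114 mm over their backs; the gripper's body (76 mm by 85 mm) begins 54 mm behind the grasp point. The pads swing forward as they close: fully open they stand 13 mm farther back than shut.
Start: joints at [-1.456, 0.276, 1.505, -0, 1.361, -0.121], TCP at [0.134, -0.559, 0.231] pointing down, gripper open.
Joint ranges: [-2.89, 2.89], [-0.75, 2.08], [0.22, 2.7], [-1.18, 4.32], [0.11, 2.71], [-2.7, 2.7]. Speed limits (rad/s): [2.57, 2.57, 3.14, 3.14, 3.14, 3.14].

INTERFACE

Orientations are given as a unit quaternion [w, x, y, z].
In Python, from rig import manip gives the robot as it stands.
- The arm moves only by the shell command python3 -m pendant 'ROWS' [FORCE]. ROWS is JSON, a list of rows, each an object of numbers: "dx", "dy", "dz": the shift along the tool's x, y, z in m; "rx", "ry", "rz": the turn, a rotation vector about the tool's x, y, z in degrees; "hand": the finger opening in m, from 0 to 0.0854. In form: [{"dx": .., "dy": .., "dz": .., "rx": .., "ry": .., "rz": .., "hand": ..}, ...]. A call has 1 to 12 rows; each row shifts and turns the commanded pose from where the row before left it, along the tool's axes as they then stand; what a row does not reach is not made up. A row lasts 1/12 s, in which the tool goes at most 41.7 mm and 7.16 degrees, less where a joint would pass 70% of its speed; a pose out of reach is approached as far as the arm can. A call is refused whole if a number of a shift passes 0.0417 or a number of a turn 7.16, either way. A call with a gripper value outside its range is refused whole. The fingers move at their own pace and stop on an object; FORCE is the grip in N (left out, the last holds). Time passes only in rows, so rows that do not move let the fingers close. It gives the time, the measured TCP pose, the force, the opening and the grip force at its end, in the units of the state.
- manip.get_state(): the state, without advancing time (a new reading comes with each control period).
- manip.get_image(name): name is "scene" or "side" or "wrist"; returns a dict with "frame" (480x640x3 uint8, red, green, blue), "fx", "fy", "cx", "cy" (pixels), "distortion" ([k1, k2, p1, p2, k3] as OpenCV has them; the pictures are not rectified), "position" and "attitude" of the camera in the world; the wrist camera has in their place "mount" (4x4, takes a point from camera to tool coordinates, whose origin is the TCP and whose axes are the flange's). Camera axes: x right, y up, looking along -z (the intrinsics and any distortion apply to the point x, -y, -z); pixel columns grow to the right and rows downward; lengths in m; the calibration is good to about 2 mm. A picture is of the moment at which its call begins: read the wrist's pose just before it. There is no depth.
- manip.sign_off(): hands the job in; it is judged then, once.
The state is a dict: "clock": time; "qpos": joint angles; "qd": joint speeds; "effort": joint torques, N m; "position": TCP position; "ee_rot": TCP orientation; "contact_force": force on the tool from outside, world axes, zero at the start; "moment": the same for the moment, N m; "width": finger opening in m; "gripper_force": force on a finger pad.
Only numpy, scipy, OpenCV 4.12 (cv2) and the standard library are available. Lean on these libraries where they do the work, as an engineer would, in place of code of your own. Each camera call takes 0.05 s, during which the arm holds its last target. There are 200 camera calls.

## Working session

There is one attempt and no reset: what is moved stays moved. The work goes in short steps, Python scripts to look and compute and a shell command to move; the robot and the scene stay as the last step left them, time stands still between calls to the robot, and variables do not carry over. Pictures are saved under pics/ and viewed, at most 10 in all, crops included, and the job is handed in when it is done.

```bash
mkdir -p pics; cat > look.py <<'E'
import cv2,sys,numpy as np
from rig import manip
def grab(n,f):
    im=manip.get_image(n); cv2.imwrite('pics/'+f,im['frame'][:,:,::-1]); return im
E
python3 - <<'E'
from look import *
print(manip.get_state(), manip.grasp_offset)
for n in('scene','side'):
    im=grab(n,n+'0.png'); print({k:v for k,v in im.items() if k!='frame'})
im=manip.get_image('wrist');print(im['mount'])
E
```

```text
{'clock': 0.0, 'qpos': array([-1.45600553e+00,  2.76597405e-01,  1.50617515e+00, -1.23457534e-05,
        1.36068443e+00, -1.21011602e-01]), 'qd': array([ 7.34890019e-04, -7.66852629e-04, -7.63091284e-04, -1.42316371e-05,
        3.54851573e-04,  6.57154539e-04]), 'effort': array([ 9.79814536e-05, -4.16774976e+01, -2.45805645e+01,  7.70283668e-05,
        1.12614143e-02, -1.55786330e-05]), 'position': array([ 0.13425448, -0.55854684,  0.23042159]), 'ee_rot': array([-9.32176296e-04,  9.93057117e-01,  1.17629471e-01, -3.13649369e-06]), 'contact_force': array([-0.10405377, -1.76550793,  0.2415935 ]), 'moment': array([-0.02256376, -0.00663738, -0.02990688]), 'gripper_force': 0.0, 'width': 0.08560087793734639} -0.0187
{'fx': 507.15298252834464, 'fy': 507.15298252834464, 'cx': 317.6897716272162, 'cy': 235.8768284310144, 'distortion': array([-0.13391249,  0.        ,  0.        ,  0.        ,  0.        ]), 'position': array([1.62065688, 0.28267968, 0.95570084]), 'attitude': array([0.55683666, 0.2710716 , 0.33518797, 0.71000151])}
{'fx': 621.7200563872201, 'fy': 621.7200563872201, 'cx': 310.6047635645875, 'cy': 232.95276552143008, 'distortion': array([-0.04498657,  0.        ,  0.        ,  0.        ,  0.        ]), 'position': array([0.30559524, 0.92729306, 1.12927861]), 'attitude': array([-0.14376787, -0.0544399 ,  0.35768583,  0.92110148])}
[[-1.80068003e-04  9.52305339e-01  3.05146700e-01  7.77596821e-02]
 [ 9.99999141e-01 -2.24724586e-04  1.29142564e-03  4.37069863e-04]
 [ 1.29840550e-03  3.05146670e-01 -9.52304481e-01 -1.41594415e-01]
 [ 0.00000000e+00  0.00000000e+00  0.00000000e+00  1.00000000e+00]]
```

View pics/scene0.png

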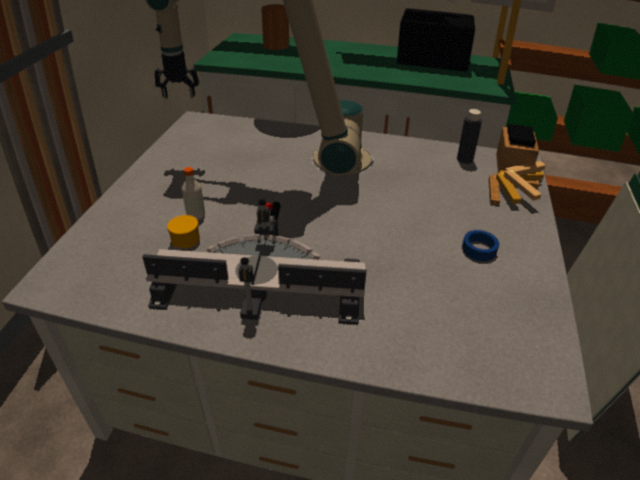

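View pics/side0.png

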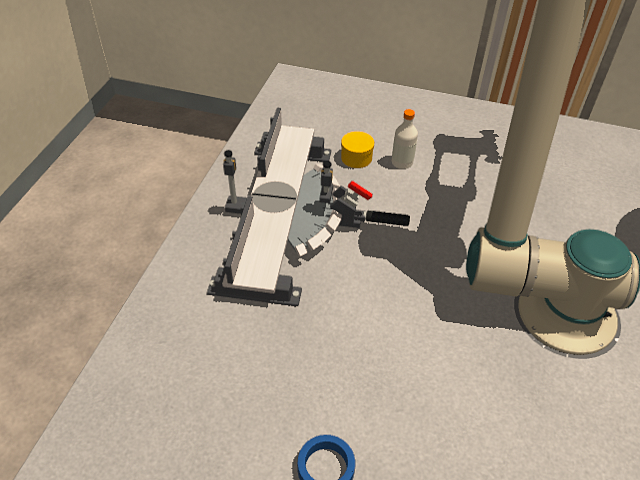

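The scene view has the box at about (255,270), with tin (184,232), bottle (193,200) and tape (481,245). In the side view the grip spans (366,216)-(409,220), the red T spans (350,184)-(371,195), and the turntable centre is at (274,196).

```bash
cat >> look.py <<'E'
from scipy.spatial.transform import Rotation as R
def q2R(q): return R.from_quat([q[1],q[2],q[3],q[0]]).as_matrix()
def campose(im,st=None):
    if 'position' in im: return q2R(im['attitude']),np.array(im['position'])
    M=np.array(im['mount']);T=q2R(st['ee_rot']); return T@M[:3,:3],T@M[:3,3]+st['position']
def K(im): return np.array([[im['fx'],0,im['cx']],[0,im['fy'],im['cy']],[0,0,1.]])
def onz(im,uv,z,st=None):
    Rc,p=campose(im,st); u=cv2.undistortPoints(np.array([[uv]],float),K(im),np.array(im['distortion']))[0,0]
    d=Rc@np.array([u[0],-u[1],-1]); return p+d*(z-p[2])/d[2]
def proj(im,P,st=None):
    Rc,p=campose(im,st); c=(np.atleast_2d(P)-p)@Rc; c=c*[1,-1,-1]
    return cv2.projectPoints(c.reshape(-1,1,3),np.zeros(3),np.zeros(3),K(im),np.array(im['distortion']))[0][:,0]
E
python3 - <<'E'
from look import *
s=manip.get_image('side');c=manip.get_image('scene')
for n,im,uv,z in [('grip',s,(388,218),.038),('tee',s,(360,189),.119),('disc',s,(274,196),.066),('tee_sc',c,(269,206),.119),('disc_sc',c,(254,270),.066),('tin',s,(357,158),.03),('bot',s,(403,160),.02),('tape',c,(481,245),.02)]:
    print(n,onz(im,uv,z).round(3))
E
```

```text
grip [ 0.442 -0.128  0.038]
tee [ 0.515 -0.122  0.119]
disc [ 0.721 -0.089  0.066]
tee_sc [ 0.514 -0.114  0.119]
disc_sc [ 0.724 -0.09   0.066]
tin [ 0.572 -0.33   0.03 ]
bot [ 0.454 -0.372  0.02 ]
tape [0.415 0.497 0.02 ]
```

```bash
python3 -m pendant '[{"dz":-0.03},{"dx":0.028,"dy":-0.025,"dz":-0.012},{"dx":0.028,"dy":-0.025,"dz":-0.012},{"dx":0.028,"dy":-0.025,"dz":-0.012},{"dx":0.028,"dy":-0.025,"dz":-0.012},{"dx":0.028,"dy":-0.025,"dz":-0.012},{"dx":0.028,"dy":-0.025},{"dx":0.028,"dy":-0.025},{"dx":0.028,"dy":-0.025},{"dx":0.028,"dy":-0.025},{"dx":0.028,"dy":-0.025},{"dx":0.028,"dy":-0.025}]'
python3 -m pendant '[{"dx":0.028,"dy":-0.025},{"dx":0.028,"dy":-0.025},{"dx":0.02,"dy":-0.02},{},{},{},{}]'
python3 - <<'E'
from look import *
import pickle
st=manip.get_state();im=grab('wrist','w0.png');pickle.dump((st,im),open('w0.pkl','wb'))
print(st['position'],st['qpos'],st['clock'])
print(proj(im,[[.515,-.12,.119],[.442,-.128,.038]],st))
E
```

```text
[ 0.13432237 -0.5588554   0.23089069] [-1.45597777e+00  2.76260231e-01  1.50548072e+00  3.32774793e-05
  1.36070536e+00 -1.20983036e-01] 0.25
[[ 1.24378896e+03  1.48469850e+03]
 [ 1.18739839e+00 -1.31826143e+02]]invalid input
invalid input
```

View pics/w0.png

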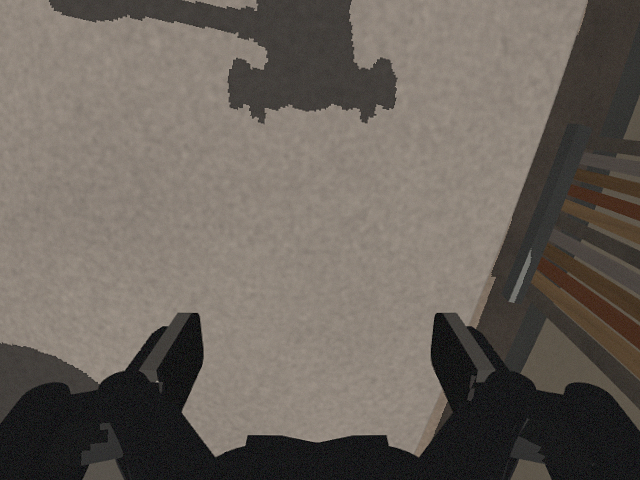

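The wrist view shows only bare bench and the fingers. The moves were refused, so I'll write every key in full.

```bash
python3 -m pendant '[{"dx":0,"dy":0,"dz":-0.03,"rx":0,"ry":0,"rz":0,"hand":0.085},{"dx":0.028,"dy":-0.025,"dz":-0.012,"rx":0,"ry":0,"rz":0,"hand":0.085},{"dx":0.028,"dy":-0.025,"dz":-0.012,"rx":0,"ry":0,"rz":0,"hand":0.085},{"dx":0.028,"dy":-0.025,"dz":-0.012,"rx":0,"ry":0,"rz":0,"hand":0.085},{"dx":0.028,"dy":-0.025,"dz":-0.012,"rx":0,"ry":0,"rz":0,"hand":0.085},{"dx":0.028,"dy":-0.025,"dz":-0.012,"rx":0,"ry":0,"rz":0,"hand":0.085},{"dx":0.028,"dy":-0.025,"dz":0,"rx":0,"ry":0,"rz":0,"hand":0.085},{"dx":0.028,"dy":-0.025,"dz":0,"rx":0,"ry":0,"rz":0,"hand":0.085},{"dx":0.028,"dy":-0.025,"dz":0,"rx":0,"ry":0,"rz":0,"hand":0.085},{"dx":0.028,"dy":-0.025,"dz":0,"rx":0,"ry":0,"rz":0,"hand":0.085},{"dx":0.028,"dy":-0.025,"dz":0,"rx":0,"ry":0,"rz":0,"hand":0.085},{"dx":0.028,"dy":-0.025,"dz":0,"rx":0,"ry":0,"rz":0,"hand":0.085}]'
```

```text
clock: 1.3
position: [0.3701, -0.218, 0.3215]
ee_rot: [0.0, 0.993, 0.117, 0.0]
contact_force: [0.3, -1.2, 0.0]
width: 0.0851
gripper_force: 0.0
```

```bash
python3 -m pendant '[{"dx":0.025,"dy":-0.022,"dz":0,"rx":0,"ry":0,"rz":0,"hand":0.085},{"dx":0.025,"dy":-0.022,"dz":0,"rx":0,"ry":0,"rz":0,"hand":0.085},{"dx":0.02,"dy":-0.02,"dz":0,"rx":0,"ry":0,"rz":0,"hand":0.085},{"dx":0,"dy":0,"dz":0,"rx":0,"ry":0,"rz":0,"hand":0.085},{"dx":0,"dy":0,"dz":0,"rx":0,"ry":0,"rz":0,"hand":0.085},{"dx":0,"dy":0,"dz":0,"rx":0,"ry":0,"rz":0,"hand":0.085}]'
python3 - <<'E'
from look import *
import pickle
st=manip.get_state();im=grab('wrist','w1.png');pickle.dump((st,im),open('w1.pkl','wb'))
print(st['position'],st['qpos'],st['clock'])
print(proj(im,[[.515,-.12,.119],[.442,-.128,.038]],st))
E
```

```text
clock: 1.8
position: [0.4224, -0.1414, 0.3212]
ee_rot: [0.0, 0.993, 0.118, -0.0]
contact_force: [0.1, -0.5, 0.2]
width: 0.0848
gripper_force: 0.0
[ 0.4223836  -0.14140859  0.32123005] [-4.78735122e-01  3.55114710e-02  1.58289617e+00 -9.26384418e-04
  1.52336525e+00  8.55748594e-01] 1.8
[[317.59941339  90.45219279]
 [308.60848304 166.97319439]]
```

View pics/w1.png

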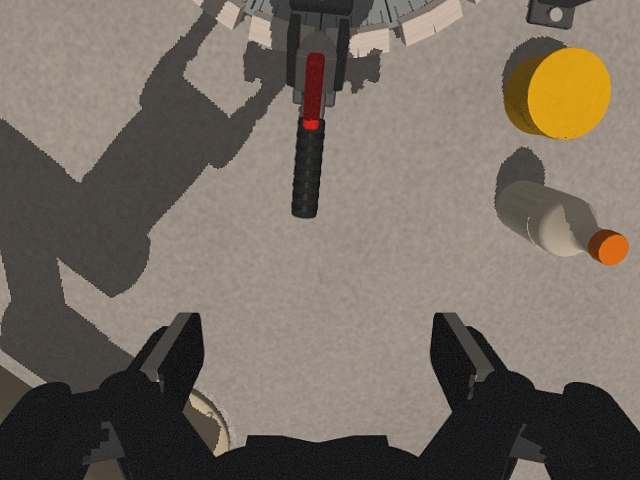

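The wrist view shows the red T running from (317,54) to (311,121) on its top face, and the grip's front end at (304,214). The tin is at (570,95) and the bottle to the right, both well clear of it. Next I fit the box pose.

```bash
cat > fit.py <<'E'
from look import *
import pickle
from scipy.optimize import least_squares
s35,c35=np.sin(np.radians(35)),np.cos(np.radians(35))
def arm(p,r,z,y=0,th=0):   # point on arm at radius r, height z
    a=p[2]-th; ex=np.array([np.cos(a),np.sin(a)]); ey=np.array([-ex[1],ex[0]])
    return np.r_[p[:2]-r*ex+y*ey,z]
def tee(p,bx,up,out=0,th=0): # along bar at twist0, along axis
    return arm(p,.237-bx*c35+(up+out)*s35,.119+bx*s35+(up+out)*c35,0,th)
E
python3 - <<'E'
from fit import *
st,im=pickle.load(open('w1.pkl','rb')); s=manip.get_image('side');c=manip.get_image('scene')
def model(p): 
    w=[tee(p,.032,.009),tee(p,-.032,.009),arm(p,.367,.038)]
    sd=[arm(p,.367,.038),tee(p,.032,.0),tee(p,-.032,.0)]
    return np.vstack([proj(im,w,st),proj(s,sd)])
obs=np.array([[317,54],[311.5,121],[304,215],[409,220],[350,184],[371,195]])
f=lambda p:(model(p)-obs).ravel()*np.repeat([1,1,1,.7,.7,.7],2)
r=least_squares(f,[.75,-.085,.13],loss='soft_l1');print(r.x,(model(r.x)-obs).round(1))
print(tee(r.x,0,0))
np.save('p.npy',r.x)
E
```

```text
[ 0.75311222 -0.08294994  0.14299043] [[ 0.1 -0.8]
 [-0.1  3.1]
 [ 0.2  0.2]
 [ 0.4  0.7]
 [-2.6 -0.7]
 [-2.3  2.2]]
[ 0.51853097 -0.1167233   0.119     ]
```

```bash
cat > plan.py <<'E'
from fit import *
def goal(out,th=0,tw=0,p=None):
    p=np.load('p.npy') if p is None else p
    a=p[2]-th; ex=np.array([np.cos(a),np.sin(a),0]); z=ex*s35-np.array([0,0,c35]); x=ex*c35+np.array([0,0,s35])
    M=np.c_[x,np.cross(z,x),z]@R.from_euler('z',-tw).as_matrix()  # tee +tw = tool z -tw
    return M, tee(p,0,0,out,th)-M[:,2]*manip.grasp_offset
def delta(out,th=0,tw=0):
    st=manip.get_state(); T=q2R(st['ee_rot']); M,t=goal(out,th,tw)
    d=t-st['position']
    print('goal',t.round(4),'rot(deg,tool)',np.degrees(R.from_matrix(T.T@M).as_rotvec()).round(2),'shift in tool now',(T.T@d).round(4),'after rot',(M.T@d).round(4),'world',d.round(4),'q',st['qpos'].round(2))
E
python3 -c "
from plan import *
delta(.07)"
```

```text
goal [ 0.4894 -0.1209  0.161 ] rot(deg,tool) [-1.57 34.99  5.06] shift in tool now [ 0.0704 -0.0051  0.1602] after rot [-0.0349 -0.0114  0.1712] world [ 0.0673  0.0212 -0.1603] q [-0.48  0.04  1.58 -0.    1.52  0.86]
```

```bash
python3 -m pendant '[{"dx":0,"dy":0,"dz":0,"rx":-0.26,"ry":5.83,"rz":0.84,"hand":0.05},{"dx":0,"dy":0,"dz":0,"rx":-0.26,"ry":5.83,"rz":0.84,"hand":0.05},{"dx":0,"dy":0,"dz":0,"rx":-0.26,"ry":5.83,"rz":0.84,"hand":0.05},{"dx":0,"dy":0,"dz":0,"rx":-0.26,"ry":5.83,"rz":0.84,"hand":0.05},{"dx":0,"dy":0,"dz":0,"rx":-0.26,"ry":5.83,"rz":0.84,"hand":0.05},{"dx":0,"dy":0,"dz":0,"rx":-0.26,"ry":5.83,"rz":0.84,"hand":0.05},{"dx":-0.017,"dy":-0.006,"dz":0.025,"rx":0,"ry":0,"rz":0,"hand":0.05},{"dx":-0.018,"dy":-0.005,"dz":0.025,"rx":0,"ry":0,"rz":0,"hand":0.05},{"dx":0,"dy":0,"dz":0.025,"rx":0,"ry":0,"rz":0,"hand":0.05},{"dx":0,"dy":0,"dz":0.025,"rx":0,"ry":0,"rz":0,"hand":0.05},{"dx":0,"dy":0,"dz":0,"rx":0,"ry":0,"rz":0,"hand":0.05},{"dx":0,"dy":0,"dz":0,"rx":0,"ry":0,"rz":0,"hand":0.05}]' 60
python3 - <<'E'
from plan import *
delta(.07)
st=manip.get_state();im=grab('wrist','w2.png');pickle.dump((st,im),open('w2.pkl','wb'))
p=np.load('p.npy');print(proj(im,[tee(p,.032,.009),tee(p,-.032,.009),tee(p,0,0)],st))
E
```

```text
clock: 2.95
position: [0.4489, -0.1262, 0.2185]
ee_rot: [-0.023, 0.951, 0.069, 0.299]
contact_force: [0.4, -0.1, 0.4]
width: 0.0497
gripper_force: 0.0
goal [ 0.4894 -0.1209  0.161 ] rot(deg,tool) [-0.16  0.09  0.01] shift in tool now [0.0006 0.0007 0.0706] after rot [0.0005 0.0005 0.0706] world [ 0.0405  0.0053 -0.0575] q [-0.82 -0.11  2.15  0.68  0.85  0.21]
[[317.71887309 184.79359754]
 [317.71173692 277.24544386]
 [317.73256256 228.89050296]]
```

View pics/w2.png

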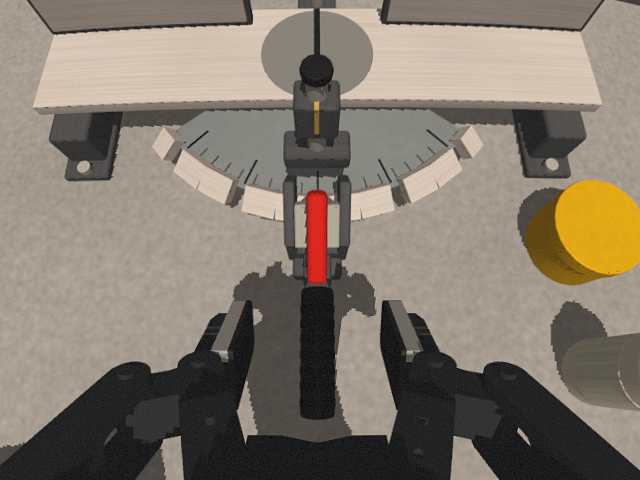

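The T's ends are at (317,191) and (317,284) against a predicted 185 and 277. It is laterally centred and a few mm further out than the fit, so I refit with this view included.

```bash
python3 - <<'E'
from plan import *
V=[pickle.load(open(f,'rb')) for f in('w1.pkl','w2.pkl')]; s=manip.get_image('side')
def model(p):
    a=[tee(p,.032,.009),tee(p,-.032,.009),arm(p,.367,.038)]
    return np.vstack([proj(V[0][1],a,V[0][0]),proj(V[1][1],a,V[1][0]),proj(s,[arm(p,.367,.038),tee(p,.032,0),tee(p,-.032,0)])])
obs=np.array([[317,54],[311.5,121],[304,215],[317,191],[317,284],[318,415],[409,220],[350,184],[371,195]])
r=least_squares(lambda p:(model(p)-obs).ravel(),np.load('p.npy'),loss='soft_l1');print(r.x,(model(r.x)-obs).round(1))
np.save('p.npy',r.x); delta(.0);print(manip.get_state()['clock'])
E
```

```text
[ 0.75225097 -0.08205943  0.14617236] [[-0.4  0.2]
 [-0.4  4. ]
 [ 0.3  0.9]
 [ 0.2 -5.2]
 [ 0.5 -5.7]
 [-0.1  2.6]
 [ 0.7  0.7]
 [-2.3 -0.6]
 [-2.   2.3]]
goal [ 0.5284 -0.115   0.1037] rot(deg,tool) [ 0.11 -0.05 -0.05] shift in tool now [-0.0017 -0.0007  0.1413] after rot [-0.0016 -0.0004  0.1413] world [ 0.0788  0.012  -0.1167] q [-0.82 -0.11  2.15  0.68  0.85  0.21]
3.05
```

```bash
python3 -m pendant '[{"dx":-0.003,"dy":-0.0005,"dz":0.03,"rx":0,"ry":0,"rz":0,"hand":0.05},{"dx":0,"dy":0,"dz":0.03,"rx":0,"ry":0,"rz":0,"hand":0.05},{"dx":0,"dy":0,"dz":0.03,"rx":0,"ry":0,"rz":0,"hand":0.05},{"dx":0,"dy":0,"dz":0.025,"rx":0,"ry":0,"rz":0,"hand":0.05},{"dx":0,"dy":0,"dz":0.02,"rx":0,"ry":0,"rz":0,"hand":0.05},{"dx":0,"dy":0,"dz":0.005,"rx":0,"ry":0,"rz":0,"hand":0.05},{"dx":0,"dy":0,"dz":0,"rx":0,"ry":0,"rz":0,"hand":0.05},{"dx":0,"dy":0,"dz":0,"rx":0,"ry":0,"rz":0,"hand":0.05}]' 60
python3 - <<'E'
from plan import *
delta(0)
grab('wrist','w3.png')
E
```

```text
clock: 3.72
position: [0.5269, -0.115, 0.1042]
ee_rot: [-0.022, 0.951, 0.069, 0.301]
contact_force: [0.0, -0.4, 0.2]
width: 0.05
gripper_force: 0.0
goal [ 0.5284 -0.115   0.1037] rot(deg,tool) [ 0.07 -0.1  -0.03] shift in tool now [0.001  0.0003 0.0013] after rot [0.001  0.0003 0.0013] world [ 0.0015 -0.0001 -0.0005] q [-0.63  0.17  2.24  1.04  0.48 -0.08]
```

View pics/w3.png

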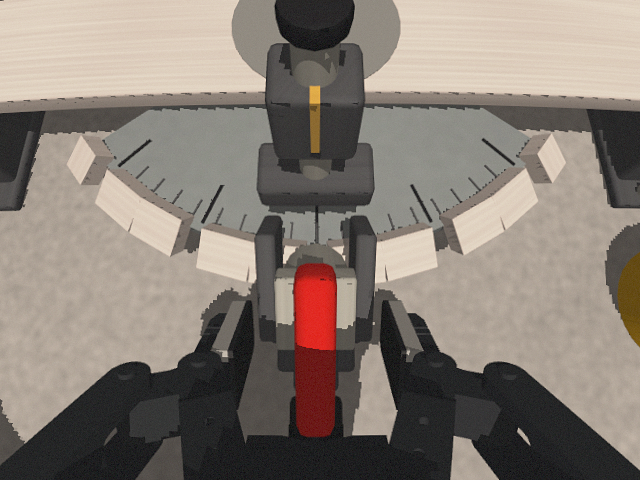

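The T-bar lies centred between the pads, spanning rows 265 to 437. I check the offset along the bar, then close.

```bash
python3 -m pendant '[{"dx":0,"dy":0,"dz":0,"rx":0,"ry":0,"rz":0,"hand":0.0},{"dx":0,"dy":0,"dz":0,"rx":0,"ry":0,"rz":0,"hand":0.0},{"dx":0,"dy":0,"dz":0,"rx":0,"ry":0,"rz":0,"hand":0.0},{"dx":0,"dy":0,"dz":0,"rx":0,"ry":0,"rz":0,"hand":0.0},{"dx":0,"dy":0,"dz":0,"rx":0,"ry":0,"rz":0,"hand":0.0},{"dx":0,"dy":0,"dz":0,"rx":0,"ry":0,"rz":0,"hand":0.0}]' 60
python3 - <<'E'
from plan import *
st=manip.get_state();im=manip.get_image('wrist');T=q2R(st['ee_rot'])
for x in(-.032,0,.032): print(proj(im,st['position']+T@np.array([x,0,-.0187-.009]),st))
E
```

```text
clock: 4.27
position: [0.5264, -0.1146, 0.1041]
ee_rot: [-0.021, 0.951, 0.069, 0.301]
contact_force: [-5.9, -0.8, 7.4]
width: 0.0128
gripper_force: 60.1
[[315.95860979 431.47944126]]
[[315.81621669 356.56238937]]
[[315.6548442  266.97081496]]
```

```bash
python3 -m pendant '[{"dx":0,"dy":0,"dz":-0.004,"rx":0,"ry":0,"rz":0,"hand":0.0},{"dx":0,"dy":0,"dz":-0.004,"rx":0,"ry":0,"rz":0,"hand":0.0},{"dx":0,"dy":0,"dz":-0.004,"rx":0,"ry":0,"rz":0,"hand":0.0},{"dx":0,"dy":0,"dz":-0.004,"rx":0,"ry":0,"rz":0,"hand":0.0},{"dx":0,"dy":0,"dz":0,"rx":0,"ry":0,"rz":0,"hand":0.0},{"dx":0,"dy":0,"dz":0,"rx":0,"ry":0,"rz":0,"hand":0.0}]' 80
python3 - <<'E'
from plan import *
delta(.016); st=manip.get_state(); print('F tool',(q2R(st['ee_rot']).T@st['contact_force']).round(1),st['width'])
E
```

```text
clock: 4.82
position: [0.5176, -0.1159, 0.1164]
ee_rot: [-0.022, 0.951, 0.069, 0.3]
contact_force: [6.7, 0.3, -6.3]
width: 0.0127
gripper_force: 78.7
goal [ 0.5193 -0.1164  0.1168] rot(deg,tool) [ 0.04 -0.03 -0.08] shift in tool now [0.0015 0.0007 0.0006] after rot [0.0015 0.0007 0.0006] world [ 0.0017 -0.0004  0.0004] q [-0.64  0.14  2.24  0.98  0.51 -0.03]
F tool [1.8 0.7 9. ] 0.012698770457126914
```

```bash
python3 -m pendant '[{"dx":0,"dy":0,"dz":-0.001,"rx":0,"ry":0,"rz":0,"hand":0.0},{"dx":0,"dy":0,"dz":0,"rx":0,"ry":0,"rz":-5,"hand":0.0},{"dx":0,"dy":0,"dz":0,"rx":0,"ry":0,"rz":-5,"hand":0.0},{"dx":0,"dy":0,"dz":0,"rx":0,"ry":0,"rz":-5,"hand":0.0},{"dx":0,"dy":0,"dz":0,"rx":0,"ry":0,"rz":-5,"hand":0.0},{"dx":0,"dy":0,"dz":0,"rx":0,"ry":0,"rz":0,"hand":0.0},{"dx":0,"dy":0,"dz":0,"rx":0,"ry":0,"rz":0,"hand":0.0}]' 80
python3 - <<'E'
from plan import *
delta(.017,0,.349); st=manip.get_state(); T=q2R(st['ee_rot']).T;print('F tool',(T@st['contact_force']).round(1),'M',(T@st['moment']).round(2),st['width'])
E
```

```text
clock: 5.4
position: [0.517, -0.1153, 0.1169]
ee_rot: [0.03, 0.925, 0.233, 0.299]
contact_force: [7.8, 2.1, -7.3]
width: 0.0127
gripper_force: 78.7
goal [ 0.5187 -0.1164  0.1176] rot(deg,tool) [-0.06 -0.04 -0.08] shift in tool now [0.0011 0.0019 0.0003] after rot [0.0011 0.0019 0.0003] world [ 0.0017 -0.0012  0.0007] q [-0.64  0.14  2.24  0.97  0.52 -0.37]
F tool [ 2.5 -0.1 10.6] M [-0.03  0.3  -0.01] 0.012664299316348819
```

```bash
python3 -m pendant '[{"dx":0,"dy":0,"dz":0,"rx":0,"ry":0,"rz":-6,"hand":0.0},{"dx":0,"dy":0,"dz":0,"rx":0,"ry":0,"rz":-6,"hand":0.0},{"dx":0,"dy":0,"dz":0,"rx":0,"ry":0,"rz":-6,"hand":0.0},{"dx":0,"dy":0,"dz":0,"rx":0,"ry":0,"rz":-6,"hand":0.0},{"dx":0,"dy":0,"dz":0,"rx":0,"ry":0,"rz":-6,"hand":0.0},{"dx":0,"dy":0,"dz":0,"rx":0,"ry":0,"rz":-6,"hand":0.0},{"dx":0,"dy":0,"dz":0,"rx":0,"ry":0,"rz":-6,"hand":0.0},{"dx":0,"dy":0,"dz":0,"rx":0,"ry":0,"rz":-6,"hand":0.0},{"dx":0,"dy":0,"dz":0,"rx":0,"ry":0,"rz":-6,"hand":0.0},{"dx":0,"dy":0,"dz":0,"rx":0,"ry":0,"rz":-6,"hand":0.0},{"dx":0,"dy":0,"dz":0,"rx":0,"ry":0,"rz":0,"hand":0.0},{"dx":0,"dy":0,"dz":0,"rx":0,"ry":0,"rz":0,"hand":0.0}]' 80
python3 - <<'E'
from plan import *
delta(.017,0,np.radians(80)); st=manip.get_state(); T=q2R(st['ee_rot']).T;print('F tool',(T@st['contact_force']).round(1),'M',(T@st['moment']).round(2),st['width'])
E
```

```text
clock: 6.4
position: [0.5158, -0.1145, 0.1158]
ee_rot: [0.174, 0.684, 0.665, 0.244]
contact_force: [5.1, 2.0, -8.5]
width: 0.0128
gripper_force: 78.7
goal [ 0.5187 -0.1164  0.1176] rot(deg,tool) [-0.14 -0.13 -0.07] shift in tool now [-0.0017  0.0036  0.    ] after rot [-0.0017  0.0036  0.    ] world [ 0.003  -0.0019  0.0018] q [-0.64  0.14  2.24  0.97  0.52 -1.42]
F tool [ 1.1 -0.6 10. ] M [ 0.3   0.13 -0.04] 0.012759901941227064
```

```bash
python3 -m pendant '[{"dx":0,"dy":0,"dz":0.004,"rx":0,"ry":0,"rz":0,"hand":0.0},{"dx":0,"dy":0,"dz":0,"rx":0,"ry":0,"rz":0,"hand":0.045},{"dx":0,"dy":0,"dz":0,"rx":0,"ry":0,"rz":0,"hand":0.045},{"dx":0,"dy":0,"dz":0,"rx":0,"ry":0,"rz":0,"hand":0.045},{"dx":0,"dy":0,"dz":0,"rx":0,"ry":0,"rz":0,"hand":0.045},{"dx":0,"dy":0,"dz":0,"rx":0,"ry":0,"rz":0,"hand":0.045},{"dx":0,"dy":0,"dz":0,"rx":0,"ry":0,"rz":0,"hand":0.045},{"dx":0,"dy":0,"dz":0,"rx":0,"ry":0,"rz":0,"hand":0.045},{"dx":0,"dy":0,"dz":0,"rx":0,"ry":0,"rz":0,"hand":0.045},{"dx":0,"dy":0,"dz":0,"rx":0,"ry":0,"rz":0,"hand":0.045},{"dx":0,"dy":0,"dz":0,"rx":0,"ry":0,"rz":0,"hand":0.045}]' 60
python3 - <<'E'
from plan import *
grab('wrist','w4.png'); delta(.0125,0,np.radians(80))
E
```

```text
clock: 7.32
position: [0.5191, -0.1154, 0.1136]
ee_rot: [0.176, 0.684, 0.664, 0.244]
contact_force: [0.5, 0.5, 0.3]
width: 0.0448
gripper_force: 0.0
goal [ 0.5213 -0.1161  0.1139] rot(deg,tool) [ 0.01  0.02 -0.06] shift in tool now [-0.0006  0.0021  0.0009] after rot [-0.0006  0.0021  0.0009] world [ 0.0022 -0.0006  0.0003] q [-0.64  0.15  2.24  0.99  0.51 -1.44]
```

View pics/w4.png

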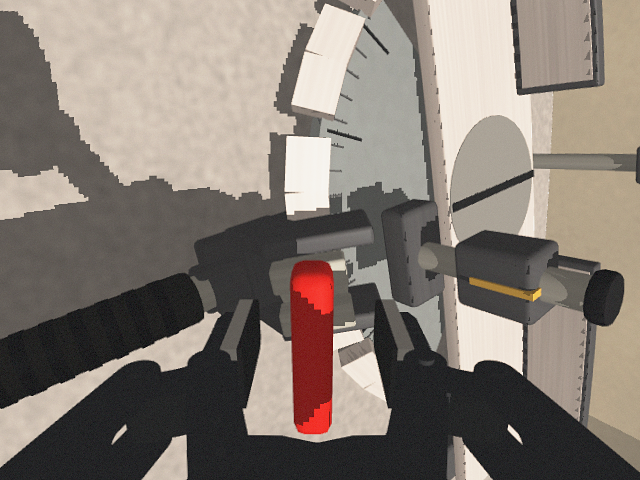

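The bar stays parked, twisted about 80 degrees with the fingers off, and is centred between the pads (312,345). I regrip and work out the swing.

```bash
python3 -m pendant '[{"dx":0,"dy":0,"dz":0,"rx":0,"ry":0,"rz":0,"hand":0.0},{"dx":0,"dy":0,"dz":0,"rx":0,"ry":0,"rz":0,"hand":0.0},{"dx":0,"dy":0,"dz":0,"rx":0,"ry":0,"rz":0,"hand":0.0},{"dx":0,"dy":0,"dz":0,"rx":0,"ry":0,"rz":0,"hand":0.0},{"dx":0,"dy":0,"dz":0,"rx":0,"ry":0,"rz":0,"hand":0.0},{"dx":0,"dy":0,"dz":-0.001,"rx":0,"ry":0,"rz":0,"hand":0.0}]' 40
cat >> plan.py <<'E'
def swing(th,n):
    st=manip.get_state(); T=q2R(st['ee_rot']); p=np.load('p.npy'); piv=np.r_[p[:2],0]
    rv=np.array([0,0,-th/n]); r=st['position']-piv; r[2]=0
    print('row shift mm',(T.T@(R.from_rotvec(rv).apply(r)-r)*1e3).round(2),'turn',(T.T@np.degrees(rv)).round(3),'r',np.hypot(*r[:2]),'az',p[2]-(np.arctan2(-r[1],-r[0])))
    print('F tool',(T.T@st['contact_force']).round(1),'M',(T.T@st['moment']).round(2),st['width'],st['position'],st['qpos'].round(2),st['clock'])
E
python3 - <<'E'
from plan import *
p=np.load('p.npy'); p[:2]-=.002*np.array([np.cos(p[2]),np.sin(p[2])]); np.save('p.npy',p)
swing(np.radians(45),18)
E
```

```text
clock: 7.87
position: [0.5177, -0.1153, 0.1135]
ee_rot: [0.175, 0.684, 0.664, 0.243]
contact_force: [4.0, -0.1, -8.7]
width: 0.0134
gripper_force: 38.9
row shift mm [10.13 -1.57  0.16] turn [-0.251 -1.408  2.05 ] r 0.23491353874068133 az 0.0056557665518963685
F tool [-1.  -1.6  9.4] M [ 0.54 -0.24 -0.03] 0.013375451825027106 [ 0.51767412 -0.11525146  0.11347824] [-0.64  0.15  2.24  0.98  0.51 -1.43] 7.8667
```

```bash
python3 -m pendant '[{"dx":0.01,"dy":-0.0016,"dz":0.0002,"rx":-0.25,"ry":-1.41,"rz":2.05,"hand":0.0},{"dx":0.0101,"dy":-0.0016,"dz":0.0002,"rx":-0.25,"ry":-1.41,"rz":2.05,"hand":0.0},{"dx":0.0101,"dy":-0.0016,"dz":0.0002,"rx":-0.25,"ry":-1.41,"rz":2.05,"hand":0.0},{"dx":0.0101,"dy":-0.0016,"dz":0.0002,"rx":-0.25,"ry":-1.41,"rz":2.05,"hand":0.0},{"dx":0,"dy":0,"dz":0,"rx":0,"ry":0,"rz":0,"hand":0.0}]' 40
python3 -c "
from plan import *
swing(np.radians(35),14)"
```

```text
clock: 8.28
position: [0.5155, -0.0718, 0.1134]
ee_rot: [0.195, 0.739, 0.603, 0.228]
contact_force: [3.2, 1.1, -8.6]
width: 0.0135
gripper_force: 39.5
row shift mm [10.14 -1.47  0.26] turn [-0.256 -1.408  2.05 ] r 0.23496181635997526 az 0.19126443396820395
F tool [ 0.8 -2.5  8.9] M [ 0.66 -0.08  0.01] 0.01351618229869567 [ 0.51554932 -0.07175941  0.11341915] [-0.44  0.1   2.29  0.94  0.29 -1.08] 8.2833
```

```bash
cat > kin.py <<'E'
from plan import *
E_=lambda a,t:R.from_euler(a,t).as_matrix()
def fk(q,k):
    h,a0,L1,e,L2,Lt,*o=k
    R1=E_('z',q[0]); Ra=R1@E_('y',q[1]); Rb=Ra@E_('y',q[2]); Rw=Rb@E_('z',q[3])@E_('y',q[4]); T=Rw@E_('z',q[5]+np.pi/2)
    return R1@[a0,0,h]+Ra@[0,0,L1]+Rb@[e,0,L2]+Rw@[0,0,Lt], T
D=[([-1.45600553,.276597405,1.50617515,0,1.36068443,-.1210116],[.13425448,-.55854684,.23042159]),
([-.478735,.0355115,1.582896,-.000926,1.523365,.855749],[.4223836,-.14140859,.32123]),
([-.82,-.11,2.15,.68,.85,.21],[.4489,-.1262,.2185]),([-.63,.17,2.24,1.04,.48,-.08],[.5269,-.115,.1042]),
([-.64,.15,2.24,.98,.51,-1.43],[.51767,-.11525,.11348])]
st=manip.get_state(); D.append((st['qpos'],st['position']))
W=[1,1,.3,.3,.3,1]
kr=least_squares(lambda k:np.r_[np.concatenate([w*(fk(q,k)[0]-x) for w,(q,x) in zip(W,D)]),1e-4*(k-[.3,0,.4,0,.4,.3])],[.3,0,.4,0,.4,.3]);k=kr.x
lo=np.array([-2.89,-.75,.22,-1.18,.11,-2.7]);hi=np.array([2.89,2.08,2.7,4.32,2.71,2.7])
def ik(M,t,q0):
    def f(q):
        x,T=fk(q,k); return np.r_[(x-t)*5,R.from_matrix(T.T@M).as_rotvec()]
    r=least_squares(f,np.clip(q0,lo+.01,hi-.01),bounds=(lo,hi)); return r.x,r.cost
E
python3 - <<'E'
from kin import *
print(k.round(3)); 
for q,x in D: print(((fk(q,k)[0]-x)*1e3).round(1))
print((fk(st['qpos'],k)[1]-q2R(st['ee_rot'])).round(3).tolist())
q=st['qpos']
for th in np.radians([10,15,20,25,30,35,40,45]):
    q,c=ik(*goal(.0125,th,np.radians(80)),q); print(np.degrees(th).round(),q.round(2),c.round(5))
for tw in(80,0,-80):
  for s in([0,.3,2,-1,.5,0],[0,.3,2,1,.5,0],[0,.3,2,3,.5,-1]):
    q,c=ik(*goal(.0125,np.pi/4,np.radians(tw)),np.array(s)); print(tw,q.round(2),c.round(5))
E
```

```text
[ 0.404 -0.118  0.713  0.175  0.543  0.586]
[-69.1  -6.6 -11.6]
[-31.7 -62.    8.8]
[25.1 23.9 12.7]
[-1.9 20.9  3.8]
[-4.1 29.  -2.7]
[ -4.1 -18.3   1.6]
[[-0.0, -0.0, -0.0], [-0.0, 0.0, -0.0], [-0.0, -0.0, -0.0]]
10.0 [-0.35  0.11  2.3   0.89  0.24 -0.96] 0.0
15.0 [-0.09  0.1   2.31 -0.12  0.13  0.31] 0.0
20.0 [ 0.17  0.11  2.29 -0.93  0.26  1.39] 0.0
25.0 [ 0.38  0.14  2.26 -1.    0.43  1.7 ] 0.0
30.0 [ 0.52  0.17  2.2  -0.97  0.58  1.86] 0.0
35.0 [ 0.62  0.22  2.14 -0.91  0.7   1.95] 0.0
40.0 [ 0.68  0.26  2.06 -0.86  0.8   2.02] 0.0
45.0 [ 0.72  0.31  1.98 -0.81  0.89  2.07] 0.0
80 [ 0.72  0.31  1.98 -0.81  0.89  2.07] 0.0
80 [ 0.72  0.31  1.98 -0.81  0.89  2.07] 0.0
80 [ 0.11  0.21  2.34  3.5   0.11 -2.7 ] 0.09415
0 [ 0.34  0.19  1.96 -0.39  0.71  2.7 ] 0.03647
0 [ 0.34  0.19  1.96 -0.39  0.71  2.7 ] 0.03647
0 [ 0.46  0.29  2.36  4.32  0.41 -1.86] 0.06992
-80 [ 0.72  0.31  1.98 -0.81  0.89 -1.42] 0.0
-80 [ 0.46  0.29  2.36  4.32  0.41 -0.46] 0.06992
-80 [ 0.46  0.29  2.36  4.32  0.41 -0.46] 0.06992
```

```bash
sed -i 's/^    return R1@\[a0.*/    return R1@[a0,o[0],h]+Ra@[0,0,L1]+Rb@[e,0,L2]+Rw@[0,0,Lt]+Rb@E_("z",q[3])@[0,o[1],0], T/; s/\[\.3,0,\.4,0,\.4,\.3\]/[.3,0,.4,0,.4,.3,.07,0]/g' kin.py
python3 - <<'E'
from kin import *
print(k.round(3)); 
for q,x in D: print(((fk(q,k)[0]-x)*1e3).round(1))
def dn(r,z,th,flip):  # tool down, y across grip, at arm radius r, TCP height z
    p=np.load('p.npy'); a=p[2]-th+np.pi*flip; x=np.array([np.cos(a),np.sin(a),0]); zz=np.array([0,0,-1.])
    return np.c_[x,np.cross(zz,x),zz],arm(p,r,z,0,th)
for th in(10,45):
  for fl in(0,1): print('grip',th,fl,*[v.round(4) for v in ik(*dn(.33,.02,np.radians(th),fl),np.array([0,.3,2,0,1,0.]))])
for tw in(80,0):
  for out in (.0125,.1):
    M,t=goal(out,np.pi/4,np.radians(tw)); M=M@np.diag([-1,-1,1]); print('tee flip',tw,out,*[v.round(4) for v in ik(M,t,np.array([.5,.3,2,-.8,.8,-1.]))])
E
```

```text
[ 0.138  0.     0.629  0.061  0.421  0.365  0.07  -0.   ]
[-0.1  0.1  0. ]
[ 0.1 -0.1 -0. ]
[-0.7  0.5  1.1]
[ 0.  -3.2  2. ]
[-1.   1.8 -3. ]
[0.1 0.2 0. ]
grip 10 0 [-0.3352  0.2991  2.113   0.      0.7294  1.264 ] 0.0
grip 10 1 [-0.3352  0.2991  2.113  -0.      0.7294 -1.8776] 0.0
grip 45 0 [0.0922 0.3814 1.961  0.     0.7992 2.3022] 0.0
grip 45 1 [ 0.0922  0.3814  1.961   0.      0.7992 -0.8394] 0.0
tee flip 80 0.0125 [ 0.271   0.2634  2.0631 -0.9063  0.613  -1.3483] 0.0
tee flip 80 0.1 [ 0.3694  0.1341  2.0036 -0.7444  0.7985 -1.4805] 0.0
tee flip 0 0.0125 [ 0.271   0.2634  2.0631 -0.9063  0.613   0.048 ] 0.0
tee flip 0 0.1 [ 0.3694  0.1341  2.0036 -0.7444  0.7985 -0.0842] 0.0
```

```bash
cat >> plan.py <<'E'
def to(M,t):
    st=manip.get_state(); T=q2R(st['ee_rot']); d=t-st['position']
    print('rot',np.degrees(R.from_matrix(T.T@M).as_rotvec()).round(2),'shift now',(T.T@d*1e3).round(1),'after rot',(M.T@d*1e3).round(1),'world mm',(d*1e3).round(1),'q',st['qpos'].round(2),'t',st['clock'],'F',st['contact_force'].round(1))
def dn(r,z,th,flip=1):
    p=np.load('p.npy'); a=p[2]-th+np.pi*flip; x=np.array([np.cos(a),np.sin(a),0]); zz=np.array([0,0,-1.])
    return np.c_[x,np.cross(zz,x),zz],arm(p,r,z,0,th)
def goalf(out,th,tw):
    M,t=goal(out,th,tw); return M@np.diag([-1,-1,1.]),t
E
python3 -m pendant '[{"dx":0,"dy":0,"dz":0.001,"rx":0,"ry":0,"rz":0,"hand":0.045},{"dx":0,"dy":0,"dz":0,"rx":0,"ry":0,"rz":0,"hand":0.045},{"dx":0,"dy":0,"dz":0,"rx":0,"ry":0,"rz":0,"hand":0.045},{"dx":0,"dy":0,"dz":0,"rx":0,"ry":0,"rz":0,"hand":0.045},{"dx":0,"dy":0,"dz":-0.015,"rx":0,"ry":0,"rz":0,"hand":0.045},{"dx":0,"dy":0,"dz":-0.02,"rx":0,"ry":0,"rz":0,"hand":0.06},{"dx":0,"dy":0,"dz":-0.02,"rx":0,"ry":0,"rz":0,"hand":0.06},{"dx":0,"dy":0,"dz":-0.025,"rx":0,"ry":0,"rz":0,"hand":0.06},{"dx":0,"dy":0,"dz":-0.02,"rx":0,"ry":0,"rz":0,"hand":0.06},{"dx":0,"dy":0,"dz":0,"rx":0,"ry":0,"rz":0,"hand":0.06}]' 40
python3 -c "
from plan import *
to(*dn(.335,.16,.186))"
```

```text
clock: 9.12
position: [0.4596, -0.0743, 0.1987]
ee_rot: [0.2, 0.739, 0.601, 0.229]
contact_force: [0.3, -0.9, 0.2]
width: 0.0604
gripper_force: 0.0
rot [ 30.68  25.73 -95.92] shift now [ -6.2 -58.3   6. ] after rot [44.2  3.5 38.7] world mm [-44.1   5.3 -38.7] q [-0.54 -0.14  2.23  0.55  0.56 -0.73] t 9.1167 F [ 0.3 -0.9  0.2]
```

```bash
python3 -m pendant '[{"dx":0,"dy":0,"dz":0,"rx":1.92,"ry":1.61,"rz":-6,"hand":0.06},{"dx":0,"dy":0,"dz":0,"rx":1.92,"ry":1.61,"rz":-6,"hand":0.06},{"dx":0,"dy":0,"dz":0,"rx":1.92,"ry":1.61,"rz":-6,"hand":0.06},{"dx":0,"dy":0,"dz":0,"rx":1.92,"ry":1.61,"rz":-6,"hand":0.06},{"dx":0,"dy":0,"dz":0,"rx":1.92,"ry":1.61,"rz":-6,"hand":0.06},{"dx":0,"dy":0,"dz":0,"rx":1.92,"ry":1.61,"rz":-6,"hand":0.06},{"dx":0,"dy":0,"dz":0,"rx":1.92,"ry":1.61,"rz":-6,"hand":0.06},{"dx":0,"dy":0,"dz":0,"rx":1.92,"ry":1.61,"rz":-6,"hand":0.06}]' && python3 -m pendant '[{"dx":0,"dy":0,"dz":0,"rx":1.92,"ry":1.61,"rz":-6,"hand":0.06},{"dx":0,"dy":0,"dz":0,"rx":1.92,"ry":1.61,"rz":-6,"hand":0.06},{"dx":0,"dy":0,"dz":0,"rx":1.92,"ry":1.61,"rz":-6,"hand":0.06},{"dx":0,"dy":0,"dz":0,"rx":1.92,"ry":1.61,"rz":-6,"hand":0.06},{"dx":0,"dy":0,"dz":0,"rx":1.92,"ry":1.61,"rz":-6,"hand":0.06},{"dx":0,"dy":0,"dz":0,"rx":1.92,"ry":1.61,"rz":-6,"hand":0.06},{"dx":0,"dy":0,"dz":0,"rx":1.92,"ry":1.61,"rz":-6,"hand":0.06},{"dx":0,"dy":0,"dz":0,"rx":1.92,"ry":1.61,"rz":-6,"hand":0.06},{"dx":0.03,"dy":0.003,"dz":0,"rx":0,"ry":0,"rz":0,"hand":0.06},{"dx":0.014,"dy":0,"dz":0,"rx":0,"ry":0,"rz":0,"hand":0.06},{"dx":0,"dy":0,"dz":0,"rx":0,"ry":0,"rz":0,"hand":0.06}]'
python3 -c "
from plan import *
to(*dn(.335,.022,.186))"
```

```text
clock: 9.78
position: [0.4598, -0.0737, 0.1945]
ee_rot: [0.107, 0.42, 0.892, 0.127]
contact_force: [0.3, -0.1, -0.1]
width: 0.0601
gripper_force: 0.0
clock: 10.7
position: [0.4123, -0.0675, 0.1943]
ee_rot: [-0.005, 0.019, 1.0, 0.002]
contact_force: [-0.3, 0.5, 0.1]
width: 0.0601
gripper_force: 0.0
rot [ 0.26 -0.61  0.15] shift now [ -5.1  -2.1 172.3] after rot [ -3.3  -1.3 172.3] world mm [   3.3   -1.5 -172.3] q [-0.33  0.07  1.86  0.    1.22 -1.86] t 10.7 F [-0.3  0.5  0.1]
```

```bash
python3 -m pendant '[{"dx":-0.005,"dy":-0.002,"dz":0.03,"rx":0,"ry":-0.5,"rz":0,"hand":0.06},{"dx":0,"dy":0,"dz":0.035,"rx":0,"ry":0,"rz":0,"hand":0.06},{"dx":0,"dy":0,"dz":0.035,"rx":0,"ry":0,"rz":0,"hand":0.06},{"dx":0,"dy":0,"dz":0.03,"rx":0,"ry":0,"rz":0,"hand":0.06},{"dx":0,"dy":0,"dz":0.025,"rx":0,"ry":0,"rz":0,"hand":0.06},{"dx":0,"dy":0,"dz":0.016,"rx":0,"ry":0,"rz":0,"hand":0.06},{"dx":0,"dy":0,"dz":0,"rx":0,"ry":0,"rz":0,"hand":0.06},{"dx":0,"dy":0,"dz":0,"rx":0,"ry":0,"rz":0,"hand":0},{"dx":0,"dy":0,"dz":0,"rx":0,"ry":0,"rz":0,"hand":0},{"dx":0,"dy":0,"dz":0,"rx":0,"ry":0,"rz":0,"hand":0},{"dx":0,"dy":0,"dz":0,"rx":0,"ry":0,"rz":0,"hand":0},{"dx":0,"dy":0,"dz":0,"rx":0,"ry":0,"rz":0,"hand":0}]' 25
python3 -c "
from plan import *
swing(.6,14); swing(.785,14)
to(*dn(.335,.022,.186))"
```

```text
clock: 11.7
position: [0.4221, -0.0708, 0.0257]
ee_rot: [0.003, 0.018, 1.0, 0.001]
contact_force: [-0.3, -0.1, 4.4]
width: 0.0274
gripper_force: 25.2
row shift mm [-0.28 14.07  0.02] turn [ 0.015 -0.004  2.455] r 0.3283579012952471 az 0.18134351788550476
F tool [ 0.3 -0.1 -4.4] M [0.04 0.   0.04] 0.02736306001486048 [ 0.42211747 -0.07080439  0.02572007] [-0.33  0.29  2.11  0.    0.74 -1.87] 11.7
row shift mm [-0.48 18.4   0.03] turn [ 0.019 -0.005  3.213] r 0.3283579012952471 az 0.18134351788550476
F tool [ 0.3 -0.1 -4.4] M [0.04 0.   0.04] 0.02736306001486048 [ 0.42211747 -0.07080439  0.02572007] [-0.33  0.29  2.11  0.    0.74 -1.87] 11.7
rot [0.09 0.34 0.17] shift now [6.7 1.5 3.7] after rot [6.6 1.5 3.7] world mm [-6.6  1.8 -3.7] q [-0.33  0.29  2.11  0.    0.74 -1.87] t 11.7 F [-0.3 -0.1  4.4]
```

```bash
python3 -m pendant '[{"dx":-0.0003,"dy":0.0141,"dz":0,"rx":0,"ry":0,"rz":2.46,"hand":0},{"dx":-0.0003,"dy":0.0141,"dz":0,"rx":0,"ry":0,"rz":2.46,"hand":0},{"dx":-0.0003,"dy":0.0141,"dz":0,"rx":0,"ry":0,"rz":2.46,"hand":0},{"dx":-0.0003,"dy":0.0141,"dz":0,"rx":0,"ry":0,"rz":2.46,"hand":0},{"dx":-0.0003,"dy":0.0141,"dz":0,"rx":0,"ry":0,"rz":2.46,"hand":0},{"dx":-0.0003,"dy":0.0141,"dz":0,"rx":0,"ry":0,"rz":2.46,"hand":0},{"dx":-0.0003,"dy":0.0141,"dz":0,"rx":0,"ry":0,"rz":2.46,"hand":0},{"dx":-0.0003,"dy":0.0141,"dz":0,"rx":0,"ry":0,"rz":2.46,"hand":0},{"dx":-0.0003,"dy":0.0141,"dz":0,"rx":0,"ry":0,"rz":2.46,"hand":0},{"dx":-0.0003,"dy":0.0141,"dz":0,"rx":0,"ry":0,"rz":2.46,"hand":0},{"dx":-0.0003,"dy":0.0141,"dz":0,"rx":0,"ry":0,"rz":2.46,"hand":0},{"dx":0,"dy":0,"dz":0,"rx":0,"ry":0,"rz":0,"hand":0}]'
python3 -c "
from plan import *
st=manip.get_state();p=np.load('p.npy');r=p[:2]-st['position'][:2];th=p[2]-np.arctan2(r[1],r[0]);print(th)
swing(.785-th,3);to(*dn(.3283,.0257,.785))"
```

```text
clock: 12.7
position: [0.4646, 0.0793, 0.0258]
ee_rot: [0.003, 0.252, 0.968, 0.003]
contact_force: [2.0, -1.5, 2.5]
width: 0.0269
gripper_force: 26.2
0.6611445640481981
row shift mm [-0.35 13.55  0.09] turn [ 0.01  -0.015  2.365] r 0.3282288602590183 az 0.6611445640481981
F tool [-2.5 -0.3 -2.5] M [ 0.14 -0.41  0.45] 0.026865985583794313 [0.46461262 0.07930548 0.02576524] [ 0.02  0.34  2.02  0.    0.78 -1.05] 12.7
rot [0.38 0.21 7.39] shift now [-2.6 40.5  0.3] after rot [ 2.6 40.5  0.1] world mm [22.1 34.1 -0.1] q [ 0.02  0.34  2.02  0.    0.78 -1.05] t 12.7 F [ 2.  -1.5  2.5]
```

```bash
python3 -m pendant '[{"dx":-0.0003,"dy":0.0135,"dz":0,"rx":0,"ry":0,"rz":2.4,"hand":0},{"dx":-0.0003,"dy":0.0135,"dz":0,"rx":0,"ry":0,"rz":2.4,"hand":0},{"dx":-0.0003,"dy":0.0135,"dz":0,"rx":0,"ry":0,"rz":2.4,"hand":0},{"dx":0,"dy":0,"dz":0,"rx":0,"ry":0,"rz":0,"hand":0},{"dx":0,"dy":0,"dz":0,"rx":0,"ry":0,"rz":0,"hand":0},{"dx":0,"dy":0,"dz":0,"rx":0,"ry":0,"rz":0,"hand":0}]'
python3 -c "
from plan import *
st=manip.get_state();p=np.load('p.npy');r=p[:2]-st['position'][:2];th=p[2]-np.arctan2(r[1],r[0]);print(th)
to(*dn(.3283,.0257,.785))"
```

```text
clock: 13.2
position: [0.4852, 0.111, 0.0258]
ee_rot: [0.002, 0.311, 0.95, 0.002]
contact_force: [2.6, -1.8, 1.7]
width: 0.0271
gripper_force: 26.2
0.7763167071101349
rot [0.27 0.18 0.31] shift now [0.2 2.8 0.1] after rot [0.2 2.8 0.1] world mm [ 1.5  2.4 -0.1] q [ 0.08  0.37  1.96  0.    0.81 -0.85] t 13.2 F [ 2.6 -1.8  1.7]
```

```bash
python3 -m pendant '[{"dx":0,"dy":0.0029,"dz":0,"rx":0,"ry":0,"rz":0.3,"hand":0},{"dx":0,"dy":0,"dz":0,"rx":0,"ry":0,"rz":0,"hand":0},{"dx":0,"dy":0,"dz":0,"rx":0,"ry":0,"rz":0,"hand":0}]'
python3 -c "
from plan import *
to(*dn(.3283,.0257,.785))"
python3 -m pendant '[{"dx":0,"dy":0,"dz":0,"rx":0,"ry":0,"rz":0,"hand":0.06},{"dx":0,"dy":0,"dz":0,"rx":0,"ry":0,"rz":0,"hand":0.06},{"dx":0,"dy":0,"dz":0,"rx":0,"ry":0,"rz":0,"hand":0.06},{"dx":0,"dy":0,"dz":0,"rx":0,"ry":0,"rz":0,"hand":0.06},{"dx":0.005,"dy":0,"dz":-0.03,"rx":0,"ry":0,"rz":0,"hand":0.06},{"dx":0.005,"dy":0,"dz":-0.04,"rx":0,"ry":0,"rz":0,"hand":0.06},{"dx":0.005,"dy":0,"dz":-0.04,"rx":0,"ry":0,"rz":0,"hand":0.06},{"dx":0.005,"dy":0,"dz":-0.04,"rx":0,"ry":0,"rz":0,"hand":0.06},{"dx":0,"dy":0,"dz":-0.03,"rx":0,"ry":0,"rz":0,"hand":0.06},{"dx":0,"dy":0,"dz":0,"rx":0,"ry":0,"rz":0,"hand":0.06},{"dx":0,"dy":0,"dz":0,"rx":0,"ry":0,"rz":0,"hand":0.06}]'
python3 -c "
from plan import *
to(*goalf(.09,.785,np.radians(80)))"
```

```text
clock: 13.45
position: [0.4868, 0.1132, 0.0258]
ee_rot: [0.002, 0.314, 0.949, 0.002]
contact_force: [3.8, -4.4, 3.3]
width: 0.0271
gripper_force: 26.3
rot [ 0.26  0.16 -0.06] shift now [0.2 0.1 0.1] after rot [0.2 0.1 0.1] world mm [-0.1  0.2 -0.1] q [ 0.09  0.37  1.96  0.    0.81 -0.84] t 13.45 F [ 3.8 -4.4  3.3]
clock: 14.37
position: [0.4699, 0.1259, 0.2068]
ee_rot: [0.002, 0.314, 0.949, 0.003]
contact_force: [-0.6, 0.8, -0.1]
width: 0.0598
gripper_force: 0.0
rot [ 24.55 -28.69 -77.51] shift now [-71.3  -0.2  29.6] after rot [ -7.2 -41.   65. ] world mm [ 57.3 -42.6 -29.4] q [ 0.12  0.15  1.73  0.    1.25 -0.82] t 14.3667 F [-0.6  0.8 -0.1]
```

```bash
python3 -m pendant '[{"dx":0,"dy":0,"dz":0,"rx":1.89,"ry":-2.21,"rz":-5.96,"hand":0.06},{"dx":0,"dy":0,"dz":0,"rx":1.89,"ry":-2.21,"rz":-5.96,"hand":0.06},{"dx":0,"dy":0,"dz":0,"rx":1.89,"ry":-2.21,"rz":-5.96,"hand":0.06},{"dx":0,"dy":0,"dz":0,"rx":1.89,"ry":-2.21,"rz":-5.96,"hand":0.06},{"dx":0,"dy":0,"dz":0,"rx":1.89,"ry":-2.21,"rz":-5.96,"hand":0.06},{"dx":0,"dy":0,"dz":0,"rx":1.89,"ry":-2.21,"rz":-5.96,"hand":0.06},{"dx":0,"dy":0,"dz":0,"rx":1.89,"ry":-2.21,"rz":-5.96,"hand":0.06},{"dx":0,"dy":0,"dz":0,"rx":1.89,"ry":-2.21,"rz":-5.96,"hand":0.06}]' && python3 -m pendant '[{"dx":0,"dy":0,"dz":0,"rx":1.89,"ry":-2.21,"rz":-5.96,"hand":0.06},{"dx":0,"dy":0,"dz":0,"rx":1.89,"ry":-2.21,"rz":-5.96,"hand":0.06},{"dx":0,"dy":0,"dz":0,"rx":1.89,"ry":-2.21,"rz":-5.96,"hand":0.06},{"dx":0,"dy":0,"dz":0,"rx":1.89,"ry":-2.21,"rz":-5.96,"hand":0.06},{"dx":0,"dy":0,"dz":0,"rx":1.89,"ry":-2.21,"rz":-5.96,"hand":0.06},{"dx":-0.003,"dy":-0.02,"dz":0.01,"rx":0,"ry":0,"rz":0,"hand":0.05},{"dx":-0.004,"dy":-0.021,"dz":0.02,"rx":0,"ry":0,"rz":0,"hand":0.05},{"dx":0,"dy":0,"dz":0,"rx":0,"ry":0,"rz":0,"hand":0.05},{"dx":0,"dy":0,"dz":0,"rx":0,"ry":0,"rz":0,"hand":0.05}]'
python3 - <<'E'
from plan import *
to(*goalf(.0125,.785,np.radians(80)))
st=manip.get_state();im=grab('wrist','w5.png')
T=q2R(st['ee_rot']);M,t=goalf(.0125,.785,np.radians(80))
for x in(-.032,0,.032): print(proj(im,t+M@np.array([x,0,-.0187-.009]),st))
E
```

```text
clock: 15.03
position: [0.4681, 0.1254, 0.2028]
ee_rot: [0.101, -0.102, 0.975, -0.168]
contact_force: [-0.5, 0.5, 0.0]
width: 0.0602
gripper_force: 0.0
clock: 15.78
position: [0.5093, 0.0936, 0.2019]
ee_rot: [0.154, -0.352, 0.887, -0.256]
contact_force: [-0.1, -0.3, 0.8]
width: 0.0501
gripper_force: 0.0
rot [ 0.2  -0.43  0.06] shift now [ -3.7  -2.6 109.2] after rot [ -2.9  -2.2 109.3] world mm [ 53.5 -36.7 -88. ] q [ 0.4   0.11  1.98 -0.71  0.86 -1.5 ] t 15.7833 F [-0.1 -0.3  0.8]
[[311.51199158 305.90392275]]
[[311.34194926 257.07441743]]
[[311.17262503 204.04246196]]
```

View pics/w5.png

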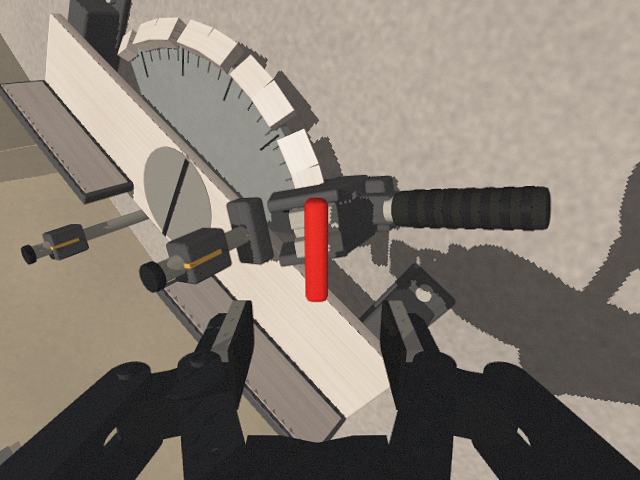

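The T stands at col 316, rows 198 to 301, about 3 mm from prediction. The bar's angle matches, so I go down on it with that correction.

```bash
python3 -m pendant '[{"dx":0,"dy":0.0005,"dz":0.03,"rx":0,"ry":-0.4,"rz":0,"hand":0.05},{"dx":0,"dy":0,"dz":0.03,"rx":0,"ry":0,"rz":0,"hand":0.05},{"dx":0,"dy":0,"dz":0.025,"rx":0,"ry":0,"rz":0,"hand":0.05},{"dx":0,"dy":0,"dz":0.02,"rx":0,"ry":0,"rz":0,"hand":0.05},{"dx":0,"dy":0,"dz":0.003,"rx":0,"ry":0,"rz":0,"hand":0.05},{"dx":0,"dy":0,"dz":0,"rx":0,"ry":0,"rz":0,"hand":0.05},{"dx":0,"dy":0,"dz":0,"rx":0,"ry":0,"rz":0,"hand":0.05}]' 
python3 - <<'E'
from plan import *
to(*goalf(.0125,.785,np.radians(80)))
st=manip.get_state();im=grab('wrist','w6.png');T=q2R(st['ee_rot'])
for x in(-.032,0,.032): print(proj(im,st['position']+T@np.array([x,0,-.0187-.009]),st))
h=cv2.cvtColor(im['frame'],cv2.COLOR_RGB2HSV); m=((h[...,0]<8)|(h[...,0]>172))&(h[...,1]>150)&(h[...,2]>60)
v,u=np.nonzero(m);print(u.min(),u.max(),np.median(u),v.min(),v.max(),len(u)); 
for r in range(v.min(),v.max(),25): w=u[v==r]; print(r,w.min(),w.max())
E
```

```text
clock: 16.42
position: [0.5593, 0.0589, 0.1155]
ee_rot: [0.159, -0.354, 0.886, -0.254]
contact_force: [-0.3, 1.0, 1.1]
width: 0.05
gripper_force: 0.0
rot [0.1  0.23 0.08] shift now [-0.9 -2.3  3.6] after rot [-0.9 -2.3  3.6] world mm [ 3.5 -2.  -1.6] q [ 0.27  0.26  2.07 -0.9   0.61 -1.35] t 16.4167 F [-0.3  1.   1.1]
[[315.39040233 434.87593943]]
[[315.25781261 360.32023296]]
[[315.11268122 271.13616313]]
294 336 316.0 253 422 6532
253 306 324
278 295 336
303 295 336
328 295 335
353 297 335
378 298 334
403 298 334
```

```bash
python3 -m pendant '[{"dx":0.005,"dy":0,"dz":0.003,"rx":0,"ry":0,"rz":0,"hand":0.05},{"dx":0,"dy":0,"dz":0,"rx":0,"ry":0,"rz":0,"hand":0.0},{"dx":0,"dy":0,"dz":0,"rx":0,"ry":0,"rz":0,"hand":0.0},{"dx":0,"dy":0,"dz":0,"rx":0,"ry":0,"rz":0,"hand":0.0},{"dx":0,"dy":0,"dz":0,"rx":0,"ry":0,"rz":0,"hand":0.0},{"dx":0,"dy":0,"dz":0,"rx":0,"ry":0,"rz":0,"hand":0.0},{"dx":0,"dy":0,"dz":0,"rx":0,"ry":0,"rz":0,"hand":0.0},{"dx":0,"dy":0,"dz":-0.002,"rx":0,"ry":0,"rz":0,"hand":0.0},{"dx":0,"dy":0,"dz":-0.002,"rx":0,"ry":0,"rz":0,"hand":0.0},{"dx":0,"dy":0,"dz":0,"rx":0,"ry":0,"rz":0,"hand":0.0}]' 70
python3 - <<'E'
from plan import *
to(*goalf(.0165,.785,np.radians(80)));st=manip.get_state(); T=q2R(st['ee_rot']).T;print('F tool',(T@st['contact_force']).round(1),'M',(T@st['moment']).round(2),st['width'])
E
```

```text
clock: 17.3
position: [0.5561, 0.0552, 0.1153]
ee_rot: [0.159, -0.354, 0.886, -0.254]
contact_force: [6.2, -2.9, -8.7]
width: 0.0134
gripper_force: 68.1
rot [0.11 0.22 0.07] shift now [-5.8 -1.8 -0.3] after rot [-5.8 -1.8 -0.4] world mm [4.9 3.  1.9] q [ 0.27  0.25  2.08 -0.9   0.61 -1.35] t 17.3 F [ 6.2 -2.9 -8.7]
F tool [-1.4 -0.2 10.9] M [-0.19 -0.21 -0.  ] 0.013367453899780725
```

```bash
python3 -m pendant '[{"dx":0,"dy":0,"dz":0,"rx":0,"ry":0,"rz":6.7,"hand":0},{"dx":0,"dy":0,"dz":0,"rx":0,"ry":0,"rz":6.7,"hand":0},{"dx":0,"dy":0,"dz":0,"rx":0,"ry":0,"rz":6.7,"hand":0},{"dx":0,"dy":0,"dz":0,"rx":0,"ry":0,"rz":6.7,"hand":0},{"dx":0,"dy":0,"dz":0,"rx":0,"ry":0,"rz":6.7,"hand":0},{"dx":0,"dy":0,"dz":0,"rx":0,"ry":0,"rz":6.7,"hand":0},{"dx":0,"dy":0,"dz":0,"rx":0,"ry":0,"rz":6.7,"hand":0},{"dx":0,"dy":0,"dz":0,"rx":0,"ry":0,"rz":6.7,"hand":0},{"dx":0,"dy":0,"dz":0,"rx":0,"ry":0,"rz":6.7,"hand":0},{"dx":0,"dy":0,"dz":0,"rx":0,"ry":0,"rz":6.7,"hand":0},{"dx":0,"dy":0,"dz":0,"rx":0,"ry":0,"rz":6.7,"hand":0},{"dx":0,"dy":0,"dz":0,"rx":0,"ry":0,"rz":6.3,"hand":0}]' 70
python3 -m pendant '[{"dx":0,"dy":0,"dz":0,"rx":0,"ry":0,"rz":0,"hand":0},{"dx":0,"dy":0,"dz":0,"rx":0,"ry":0,"rz":0,"hand":0}]'
python3 - <<'E'
from plan import *
to(*goalf(.0165,.785,0));st=manip.get_state(); T=q2R(st['ee_rot']).T;print('F tool',(T@st['contact_force']).round(1),'M',(T@st['moment']).round(2),st['width'])
E
```

```text
clock: 18.3
position: [0.5539, 0.0556, 0.1128]
ee_rot: [0.283, 0.301, 0.906, -0.092]
contact_force: [1.5, 1.0, -11.6]
width: 0.0128
gripper_force: 68.3
clock: 18.47
position: [0.5539, 0.0554, 0.1131]
ee_rot: [0.283, 0.298, 0.907, -0.093]
contact_force: [0.4, 1.6, -13.7]
width: 0.013
gripper_force: 68.2
rot [ 0.13 -0.31  0.21] shift now [-5.7  6.5 -1. ] after rot [-5.7  6.5 -1. ] world mm [7.1 2.8 4.1] q [ 0.27  0.25  2.08 -0.9   0.61  0.04] t 18.4667 F [  0.4   1.6 -13.7]
F tool [ 8.3  1.5 10.9] M [-0.43  1.77  0.02] 0.012962949744436627
```

```bash
python3 -m pendant '[{"dx":0.003,"dy":0,"dz":0,"rx":0,"ry":0,"rz":0,"hand":0},{"dx":0,"dy":0,"dz":0,"rx":0,"ry":0,"rz":0,"hand":0},{"dx":0,"dy":0,"dz":0,"rx":0,"ry":0,"rz":0,"hand":0}]'
python3 - <<'E'
from plan import *
to(*goalf(.0165,.785,0));st=manip.get_state(); T=q2R(st['ee_rot']).T;print('F tool',(T@st['contact_force']).round(1),'M',(T@st['moment']).round(2),st['width'])
im=grab('wrist','w7.png');T=T.T
for x in(-.032,0,.032): print(proj(im,st['position']+T@np.array([x,0,-.0187-.009]),st))
E
```

```text
clock: 18.72
position: [0.5533, 0.0561, 0.1136]
ee_rot: [0.285, 0.298, 0.906, -0.093]
contact_force: [0.4, -2.3, -11.9]
width: 0.0128
gripper_force: 68.3
rot [ 0.15 -0.07  0.12] shift now [-6.1  6.2 -0.1] after rot [-6.1  6.3 -0.1] world mm [7.7 2.1 3.6] q [ 0.27  0.25  2.08 -0.91  0.61  0.05] t 18.7167 F [  0.4  -2.3 -11.9]
F tool [ 5.5 -1.6 10.7] M [ 0.01  1.19 -0.  ] 0.01275778176098644
[[317.80450448 435.33476941]]
[[317.88410297 360.69351934]]
[[317.96794331 271.44083546]]
```

View pics/w7.png

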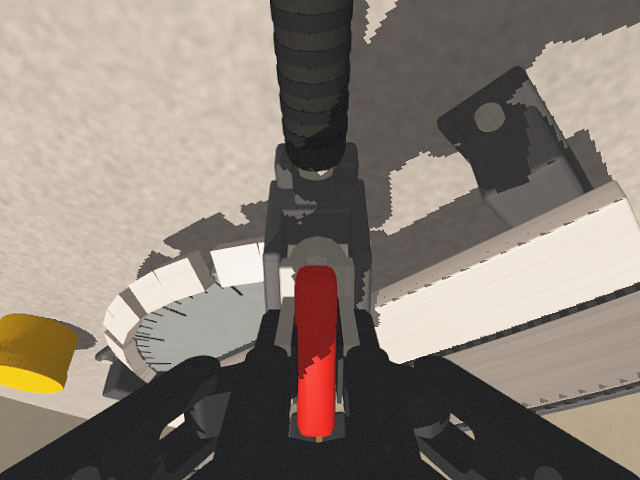

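The bar is centred in the pads and in line with the arm (cols 296-337, grip at col 312). I check the arm's true yaw from the grip axis in this view and in w5, against the w2 reference.

```bash
python3 - <<'E'
from plan import *
st7=manip.get_state();im=manip.get_image('wrist')
st5=dict(position=np.array([.5093,.0936,.2019]),ee_rot=np.array([.154,-.352,.887,-.256]))
st2,im2=pickle.load(open('w2.pkl','rb'));p=np.load('p.npy')
def y(im,st,a,b,z=.038):
    A,B=onz(im,a,z,st),onz(im,b,z,st);d=B-A;n=np.arctan2(d[1],d[0])
    s=(p[0]-A[0])*d[1]-(p[1]-A[1])*d[0];print('yaw',n,'th',p[2]-n,'pivot offset mm',1e3*s/np.hypot(*d[:2]),A.round(4),B.round(4))
y(im2,st2,(318,414),(317.5,295))
y(im,st5,(548,207),(393,208.5))
y(im,st7,(311.5,5),(316,160),.045)
E
```

```text
yaw 0.14818556737655036 th -0.0020132116564930136 pivot offset mm 0.634157526738764 [ 0.3919 -0.1352  0.038 ] [ 0.4866 -0.1211  0.038 ]
yaw -0.6383958484741599 th 0.7845682041942172 pivot offset mm -1.524363726361051 [0.4575 0.133  0.038 ] [0.5436 0.0691 0.038 ]
yaw -0.6154522781498327 th 0.7616246338698901 pivot offset mm -0.752146703248928 [0.4794 0.1083 0.045 ] [0.5348 0.0691 0.045 ]
```

```bash
python3 -m pendant '[{"dx":0.001,"dy":0.003,"dz":0,"rx":0,"ry":0,"rz":0.6,"hand":0},{"dx":0.001,"dy":0.003,"dz":0,"rx":0,"ry":0,"rz":0.5,"hand":0},{"dx":0,"dy":0,"dz":0,"rx":0,"ry":0,"rz":0,"hand":0},{"dx":0,"dy":0,"dz":0.003,"rx":0,"ry":0,"rz":0,"hand":0},{"dx":0,"dy":0,"dz":0.003,"rx":0,"ry":0,"rz":0,"hand":0},{"dx":0,"dy":0,"dz":0,"rx":0,"ry":0,"rz":0,"hand":0},{"dx":0,"dy":0,"dz":0,"rx":0,"ry":0,"rz":0,"hand":0}]'
python3 - <<'E'
from plan import *
st=manip.get_state(); to(*goalf(.0105,.785,0));T=q2R(st['ee_rot']).T;print('F tool',(T@st['contact_force']).round(1),'M',(T@st['moment']).round(2),st['width'])
im=manip.get_image('wrist')
E
```

```text
clock: 19.4
position: [0.5601, 0.0606, 0.1086]
ee_rot: [0.287, 0.307, 0.903, -0.089]
contact_force: [4.7, -2.2, -7.3]
width: 0.0128
gripper_force: 68.6
rot [ 0.32  0.04 -1.06] shift now [-6.7 -1.2  0.2] after rot [-6.7 -1.3  0.2] world mm [ 3.7 -4.4  3.7] q [ 0.28  0.27  2.07 -0.93  0.6   0.1 ] t 19.4 F [ 4.7 -2.2 -7.3]
F tool [0.1 1.  8.9] M [ 0.18  0.23 -0.01] 0.012761935403758834
```

```bash
python3 -m pendant '[{"dx":0,"dy":-0.0008,"dz":0.002,"rx":0,"ry":0,"rz":0,"hand":0},{"dx":0,"dy":0,"dz":0.002,"rx":0,"ry":0,"rz":0,"hand":0},{"dx":0,"dy":0,"dz":0.002,"rx":0,"ry":0,"rz":0,"hand":0},{"dx":0,"dy":0,"dz":0,"rx":0,"ry":0,"rz":0,"hand":0},{"dx":0,"dy":0,"dz":0,"rx":0,"ry":0,"rz":0,"hand":0}]'
python3 - <<'E'
from plan import *
st=manip.get_state(); to(*goalf(.0045,.785,0));T=q2R(st['ee_rot']).T;print('F tool',(T@st['contact_force']).round(1),'M',(T@st['moment']).round(2),st['width'])
E
```

```text
clock: 19.87
position: [0.5619, 0.0573, 0.1035]
ee_rot: [0.287, 0.307, 0.903, -0.09]
contact_force: [4.1, -4.6, -5.9]
width: 0.0128
gripper_force: 68.8
rot [ 0.23  0.03 -1.05] shift now [-6.9  0.3  0.1] after rot [-6.9  0.2  0.1] world mm [ 4.7 -3.2  3.8] q [ 0.27  0.28  2.08 -0.94  0.59  0.11] t 19.8667 F [ 4.1 -4.6 -5.9]
F tool [-1.6 -1.3  8.3] M [ 0.26 -0.16 -0.  ] 0.012839564611932563
```

```bash
python3 -m pendant '[{"dx":0,"dy":0,"dz":0.002,"rx":0,"ry":0,"rz":0,"hand":0},{"dx":0,"dy":0,"dz":0.002,"rx":0,"ry":0,"rz":0,"hand":0},{"dx":0,"dy":0,"dz":0.002,"rx":0,"ry":0,"rz":0,"hand":0},{"dx":0,"dy":0,"dz":0,"rx":0,"ry":0,"rz":0,"hand":0},{"dx":0,"dy":0,"dz":0,"rx":0,"ry":0,"rz":0,"hand":0}]'
python3 - <<'E'
from plan import *
st=manip.get_state(); to(*goalf(.0,.785,0));T=q2R(st['ee_rot']).T;print('F tool',(T@st['contact_force']).round(1),'M',(T@st['moment']).round(2),st['width'])
E
```

```text
clock: 20.28
position: [0.5637, 0.0561, 0.1005]
ee_rot: [0.288, 0.307, 0.902, -0.089]
contact_force: [-11.4, 4.1, 15.4]
width: 0.0128
gripper_force: 72.8
rot [ 0.33  0.11 -1.13] shift now [-6.8  0.2  0.9] after rot [-6.8  0.1  0.9] world mm [ 5.  -3.6  3.2] q [ 0.27  0.28  2.08 -0.96  0.58  0.12] t 20.2833 F [-11.4   4.1  15.4]
F tool [  0.5  -3.4 -19.3] M [ 0.84  0.17 -0.05] 0.012808865957574479
```

```bash
python3 -m pendant '[{"dx":0,"dy":0,"dz":-0.002,"rx":0,"ry":0,"rz":0,"hand":0},{"dx":0,"dy":0,"dz":0,"rx":0,"ry":0,"rz":0,"hand":0.05},{"dx":0,"dy":0,"dz":0,"rx":0,"ry":0,"rz":0,"hand":0.05},{"dx":0,"dy":0,"dz":0,"rx":0,"ry":0,"rz":0,"hand":0.05},{"dx":0,"dy":0,"dz":0,"rx":0,"ry":0,"rz":0,"hand":0.05},{"dx":0,"dy":0,"dz":-0.02,"rx":0,"ry":0,"rz":0,"hand":0.05},{"dx":0,"dy":0,"dz":-0.03,"rx":0,"ry":0,"rz":0,"hand":0.05},{"dx":0,"dy":0,"dz":-0.03,"rx":0,"ry":0,"rz":0,"hand":0.05},{"dx":0,"dy":0,"dz":-0.03,"rx":0,"ry":0,"rz":0,"hand":0.05},{"dx":0,"dy":0,"dz":0,"rx":0,"ry":0,"rz":0,"hand":0.05},{"dx":0,"dy":0,"dz":0,"rx":0,"ry":0,"rz":0,"hand":0.05}]'
python3 - <<'E'
from plan import *
st=manip.get_state();im=grab('wrist','w8.png');p=np.load('p.npy');s=grab('side','s8.png')
for o in(0,.0105): print(o,proj(im,[tee(p,.032,.009,o,.785),tee(p,-.032,.009,o,.785)],st).round(1).tolist(),proj(s,[tee(p,.032,.009,o,.785),tee(p,-.032,.009,o,.785)]).round(1).tolist())
a=cv2.resize(cv2.imread('pics/w8.png'),(400,300));b=cv2.resize(cv2.imread('pics/s8.png')[100:280,200:440],(400,300),interpolation=2)
cv2.imwrite('pics/c8.png',np.vstack([cv2.imread('pics/w8.png')[:, :][:300+100:1][:300],cv2.copyMakeBorder(b,0,0,0,240,0)]))
E
```

```text
clock: 21.2
position: [0.5128, 0.0946, 0.1914]
ee_rot: [0.288, 0.307, 0.903, -0.088]
contact_force: [0.8, -0.4, -0.8]
width: 0.0501
gripper_force: 0.0
0 [[316.7, 308.9], [314.5, 209.2]] [[313.6, 225.5], [327.7, 251.4]]
0.0105 [[316.8, 317.0], [314.6, 213.6]] [[315.3, 224.4], [329.5, 250.5]]
```

View pics/c8.png

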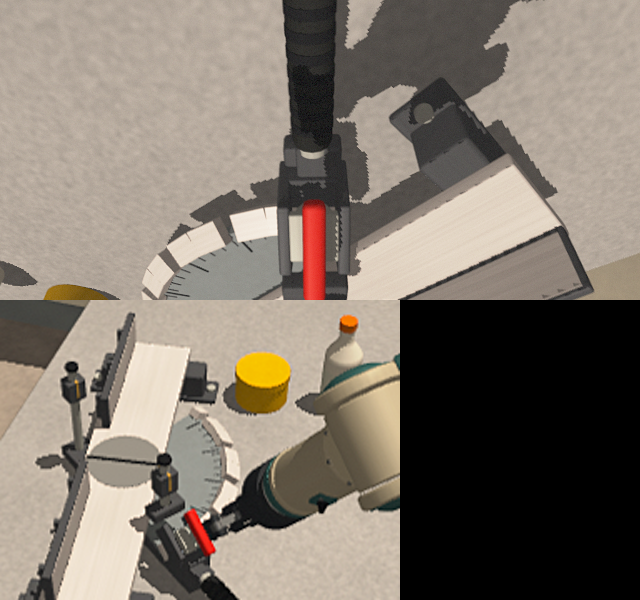

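The combined view shows the bar in line with the arm at the left stop, with tin and bottle undisturbed. I measure the bar's apparent length to check that it is home.

```bash
python3 - <<'E'
from plan import *
p=np.load('p.npy')
def ext(f):
    h=cv2.cvtColor(cv2.imread(f),cv2.COLOR_BGR2HSV); m=((h[...,0]<8)|(h[...,0]>172))&(h[...,1]>170)&(h[...,2]>60)
    n,l,s,_=cv2.connectedComponentsWithStats(m.astype(np.uint8)); i=1+s[1:,4].argmax(); return l==i
st=manip.get_state();im=manip.get_image('wrist')
st2,im2=pickle.load(open('w2.pkl','rb'))
for f in('w2','w8'):
    v,u=np.nonzero(ext(f'pics/{f}.png')); print(f,v.min(),v.max(),u.min(),u.max(),'len',np.ptp(v)+1,'wid',np.median([np.ptp(u[v==r])+1 for r in np.unique(v)]))
for o in(0,.005,.0105):
    print(o,np.diff(proj(im2,[tee(p,.032,.009,o),tee(p,-.032,.009,o)],st2)[:,1]),np.diff(proj(im,[tee(p,.032,.009,o,.785),tee(p,-.032,.009,o,.785)],st)[:,1]))
for f in('side0','s8'):
    v,u=np.nonzero(ext(f'pics/{f}.png')); print(f,u.mean(),v.mean(),len(u))
s=manip.get_image('side')
for th,o in((0,0),(.785,0),(.785,.0105)):print(proj(s,tee(p,0,.004,o,th)))
E
```

```text
w2 190 283 306 326 len 94 wid 20.0
w8 200 302 302 325 len 103 wid 22.0
0 [92.44995808] [-100.09727977]
0.005 [93.97018532] [-101.85526871]
0.0105 [95.69865416] [-103.85654549]
side0 359.62841530054646 190.03825136612022 183
s8 319.4428571428571 239.11904761904762 210
[[360.329839   189.58365377]]
[[319.87637943 238.91163801]]
[[321.58083407 237.94212719]]
```

```bash
python3 -c "
from rig import manip
print(manip.sign_off())"
```

```text
the job is handed in; nothing more can be done
None
```

I handed the job in with the arm at the 45° left stop, the T-bar back in line, and the plunger home as far as the cameras and the force readings show (I did not nudge the arm to test the lock); the tin, bottle and tape roll were never touched.

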